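# Sort the tagged tool rests, then hold the grinder's eye shield up

### The arm

A 7-joint arm with a two-finger parallel gripper is mounted at the origin on the work surface. World frame = base frame: x ahead of the robot, y to its left, z up, the work surface at z = 0. Lengths are in mm, angles in rad, forces in N, time in s.
With the tool pointing down it reaches from about 400 to 875 mm from the base axis. Payload 4.4 kg.
Tool frame: the origin (TCP) lies on the centre line of the jaws, within the pads' length; the fingertips stand 25 mm ahead of it and the grasp point (between the pads) lies 6 mm ahead of it; x points along the fingers, y is the direction in which the jaws open and shut, and the axes are right-handed (so a half turn about x gives the same grasp; the last joint's range is limited). The gripper opens to 85 mm and grips with 20 to 120 N. Pads are 22 mm wide; open, the fingers measure 114 mm over their backs; the gripper's body (76 mm by 85 mm) begins 54 mm behind the grasp point. The pads swing forward as they close: fully open they stand 13 mm farther back than shut.
Start: joints at [1.261, 0.628, 0.038, 1.517, -0.027, 0.996, -0.02], TCP at [156.931, -630.785, 256.313] pointing down, gripper open.
Joint ranges: [-3.06, 3.06], [-0.37, 2.12], [-1.25, 1.32], [0.18, 2.47], [-1.1, 4.24], [0.23, 1.98], [-2.94, 2.94]. Speed limits (rad/s): [2.57, 2.57, 3.14, 3.14, 3.14, 3.14, 3.14].

### API

Orientations are given as [roll, pitch, yaw] about the fixed x, y, z axes, in that order (R = Rz(yaw) Ry(pitch) Rx(roll)).
In Python, from cell import * gives the robot as it stands. The module is installed in compiled form; this text tells all that it offers.
- The arm moves only by the tool jog_arm, never from a script. Its argument "series" is a list of rows, each a list of 3 entries, a list of its own where there are three numbers: the turn, a rotation vector about the tool's x, y, z in degrees, then the shift along the tool's x, y, z in mm, then the gripper's target within -1 to 1 (shut at 1, half-way at 0, fully open at -1). In form: [[[rx, ry, rz], [dx, dy, dz], hand], ...]. A call has 1 to 8 rows; each row shifts and turns the commanded pose from where the row before left it, along the tool's axes as they then stand; what a row does not reach is not made up. A row lasts 1/8 s, in which the tool goes at most 62.5 mm and 10.7 degrees, less where a joint would pass 70% of its speed; a pose out of reach is approached as far as the arm can. A call is refused whole if a number of a shift passes 62.5 or a number of a turn 10.7, either way. A call with a gripper value outside its range is refused whole. The fingers move at their own pace and stop on an object; the grip force is fixed at half the most. Time passes only in rows, so rows that do not move let the fingers close. It gives the time, the measured TCP pose, the force and the opening at its end, in the units of the state.
- read_state(): the state, without advancing time (a new reading comes with each control period).
- get_image(name): name is "scene" or "side" or "wrist"; returns a dict with "img" (420x560x3 uint8, red, green, blue), "range_z" (420x560 float32, mm along the optical axis (not along the pixel's ray), 0 where there is no reading), "fovy" (degrees; the focal length in pixels is half the picture's height over the tangent of half this angle, whatever the lens; pixels are square), "cx", "cy" (the principal point, pixels), "k1" (the pictures are not rectified: a ray, as slopes to the right and down, at radius r is drawn at 1 + k1 r^2 times it, then the intrinsics apply), "cam_to_world" (4x4, takes a point from camera to world coordinates). Camera axes: x right, y up, looking along -z (the intrinsics and any distortion apply to the point x, -y, -z); pixel columns grow to the right and rows downward; lengths in mm; the calibration is good to about 2 mm. A picture is of the moment at which its call begins.
- finish_job(): hands the job in, once; it reports no verdict.
The state is a dict: "clock": time; "qpos": joint angles; "qd": joint speeds; "tau": joint torques, N m; "eef_pos": TCP position; "tool_rot": TCP orientation; "force": force on the tool from outside, world axes, zero at the start; "torque": the same for the moment, N m; "width": finger opening in mm.
Only numpy, scipy, OpenCV 4.12 (cv2) and the standard library are available. Lean on these libraries where they do the work, as an engineer would, in place of code of your own. Each camera call takes 0.05 s, during which the arm holds its last target. There are 200 camera calls.

### The job

Two tool rests for the bench grinder are back from inspection: set (do not drop) the green-tagged one down flat in the green pass nest and the red-tagged one flat in the red reject nest, and let go of them. Then lift the grinder's eye shield to 60 degrees up from where it rests, so that a colleague can bolt a rest on under it; it falls shut if let go, so the job finishes with the robot's fingers still holding it there. Leave everything else on the bench where it stands.

Things in the scene. Friction and masses are not known exactly. Their poses are not given: they have to be found in the camera images.
- rest_green: tool rest (L-shaped metal bracket), green inspection tag, upside down: plate 46 (its x) x 76 (y) x 6 mm flat on the bench, slotted leg standing up from its +x edge: 10 mm thick (x 13 to 23), 40 mm wide (y), top 62 mm above the underside; pinch it across its thickness, 43 mm up. green tag 24 x 50 mm on the plate beside the leg. 0.28 kg. Origin: centre of plate's underside, z up
- rest_red: tool rest (L-shaped metal bracket), red inspection tag, upside down: plate 46 (its x) x 76 (y) x 6 mm flat on the bench, slotted leg standing up from its +x edge: 10 mm thick (x 13 to 23), 40 mm wide (y), top 62 mm above the underside; pinch it across its thickness, 43 mm up. red tag 24 x 50 mm on the plate beside the leg. 0.28 kg. Origin: centre of plate's underside, z up
- pass_nest: green pass nest, fixed to the bench: tray 76 (its x) x 106 (y) mm, rim 10 mm thick and 17 mm high round a black rubber floor 5 mm above the bench; pocket 56 x 86 mm, 5 mm wider than a tool rest's plate on every side. Origin: centre of its underside, z up
- reject_nest: red reject nest, fixed to the bench: tray 76 (its x) x 106 (y) mm, rim 10 mm thick and 17 mm high round a black rubber floor 5 mm above the bench; pocket 56 x 86 mm, 5 mm wider than a tool rest's plate on every side. Origin: centre of its underside, z up
- grinder: bench grinder bolted down: olive motor, shaft along its y 130 mm above the bench; its front (switch side) is -x. At its -y end a violet 150 mm wheel in a 180 mm guard carrying the eye shield; at its +y end a bare grey polishing wheel. About 180 x 400 mm, 230 mm high. Origin: on the bench under the middle of the motor, z up
- eye_shield (a joint): lift of the grinder's eye shield (clear pane, orange frame 112 mm wide), hinged along the grinder's y above the violet wheel's front; rad. 0 = on its stop, sloping 35 degrees down from the hinge to the grinder's front (-x); grows as the front edge is lifted (turning about the grinder's +y), to 1.75. No spring: let go, it falls to 0 by its weight (about 1 N at the knob)
- shield_knob (a point): centre of the black ball knob, 28 mm across, on a stem at the middle of the shield's front edge; 140 mm from the hinge axis, 145 mm above the bench at rest. The frame's edge is 30 mm behind it, nothing stands below it. Pinched from its two sides (along the grinder's y) it turns between the fingers as the shield swings
- shield_hinge (a point): point on the shield's hinge axis, 225 mm above the bench, behind and above the knob; knob and this point lie in one upright plane square to the axis. Fixed to the grinder
- oil_bottle: bystander: amber honing-oil bottle, 48 mm across, 120 mm tall, upright; origin at the centre of its underside
- whetstone: bystander: two-layer sharpening stone on a wooden base, 75 x 220 x 37 mm; origin at the centre of its underside, long along its y
- spanner: bystander: steel spanner, 180 mm long along its x, lying on the bench; origin under its middle
- screwdriver: bystander: yellow-handled screwdriver, 180 mm long along its x, lying on the bench; origin under its middle
- mug: bystander: steel mug with a handle, 76 mm across, 85 mm tall, upright; origin at the centre of its underside
- spare_wheel: bystander: pale grey grinding wheel lying flat, 150 mm across, 20 mm thick; origin at the centre of its underside
- polish_bar: bystander: blue bar of polishing compound, 120 x 45 x 40 mm; origin at the centre of its underside
Not all that is in view belongs to the job. What is shaped like the rest_green but blue is not meant.

How it is judged:
By the outcome, as a careful person would: the job done as asked, in the order asked, and still so for the second after the job is handed in, while the arm keeps its last pose, push and grip.
It also fails if it takes over 64 s, if anything falls off the work surface, if the arm or the gripper's body presses on something with over 40 N, if the wrist force passes 120 N, or if a joint passes its speed limit or range.

## Working session

There is one attempt and no reset: what is moved stays moved. The work goes in short steps, Python scripts to look and compute and a tool call to move; the robot and the scene stay as the last step left them, time stands still between calls to the robot, and variables do not carry over. Pictures are saved under pics/ and viewed, about 8 in all and at most 12, crops included, and the job is handed in when it is done.

Besides the shell and the picture viewer there is one more tool, called after "Emit:" by a JSON object that holds its "api" and its "payload", one argument or row to a line. jog_arm: Moves the arm, as the interface text tells. Its arguments: {"type":"object","properties":{"series":{"type":"array"}},"required":["series"]}

```bash
mkdir -p pics; cat > h.py <<'E'
import numpy as np, cv2, pickle
from cell import *
def grab(n,tag):
    d=get_image(n); pickle.dump(d,open(f'pics/{tag}.pkl','wb')); cv2.imwrite(f'pics/{tag}.png',cv2.cvtColor(d['img'],cv2.COLOR_RGB2BGR)); return d
def load(tag): return pickle.load(open(f'pics/{tag}.pkl','rb'))
def K(d):
    f=d['img'].shape[0]/2/np.tan(np.radians(d['fovy'])/2); return np.array([[f,0,d['cx']],[0,f,d['cy']],[0,0,1]])
def slopes(d,uv):
    uv=np.asarray(uv,float).reshape(-1,1,2)
    return cv2.undistortPoints(uv,K(d),np.array([d['k1'],0,0,0,0.])).reshape(-1,2)
def rays(d,uv):
    s=slopes(d,uv); c=np.c_[s[:,0],-s[:,1],-np.ones(len(s))]; M=np.array(d['cam_to_world']); return M[:3,3],c@M[:3,:3].T
def onplane(d,uv,z):
    o,r=rays(d,uv); return o+r*((z-o[2])/r[:,2])[:,None]
def cloud(d):
    h,w=d['range_z'].shape; v,u=np.mgrid[:h,:w]; o,r=rays(d,np.c_[u.ravel(),v.ravel()])
    P=(o+r*d['range_z'].reshape(-1,1)).reshape(h,w,3); P[d['range_z']==0]=np.nan; return P
def project(d,P):
    M=np.linalg.inv(np.array(d['cam_to_world'])); c=np.atleast_2d(P)@M[:3,:3].T+M[:3,3]
    c=c*[1,-1,-1]; return cv2.projectPoints(c,np.zeros(3),np.zeros(3),K(d),np.array([d['k1'],0,0,0,0.]))[0].reshape(-1,2)
E
python3 - <<'E'
from h import *
s=read_state(); print({k:np.round(v,3) for k,v in s.items()})
for n in ('scene','side','wrist'):
    d=grab(n,n+'0'); print(n,d['fovy'],d['k1'],d['cx'],d['cy'],np.round(d['cam_to_world'],2).tolist())
E
```

```text
{'clock': np.float64(0.0), 'qpos': array([ 1.261,  0.629,  0.038,  1.518, -0.027,  0.996, -0.02 ]), 'qd': array([ 0.001,  0.003,  0.001, -0.001, -0.002, -0.001, -0.   ]), 'tau': array([-0.0000e+00, -5.6341e+01,  1.2260e+00, -1.9345e+01,  1.1000e-02,
        1.0000e-02,  0.0000e+00]), 'eef_pos': array([ 156.805, -630.21 ,  255.372]), 'tool_rot': array([-1.557,  1.569,  1.829]), 'force': array([ 0.376, -1.089,  0.155]), 'torque': array([ 0.014, -0.006, -0.009]), 'width': np.float64(85.587)}
scene 47.88888204211909 -0.10239887635769267 276.21261561763316 206.84103362852446 [[0.59, -0.69, 0.41, 1031.25], [0.81, 0.51, -0.29, -360.75], [-0.01, 0.51, 0.86, 1182.57], [0.0, 0.0, 0.0, 1.0]]
side 57.23347871640066 -0.04423543175040631 276.5819228271977 210.47363424298484 [[-0.95, 0.21, -0.21, 265.72], [-0.3, -0.71, 0.63, 764.33], [-0.02, 0.67, 0.74, 1083.79], [0.0, 0.0, 0.0, 1.0]]
wrist 62.9042595459657 0.030252943468895663 280.8849455652995 205.42298056956807 [[0.24, 0.93, 0.27, 224.0], [-0.97, 0.23, 0.06, -613.92], [-0.0, -0.28, 0.96, 372.92], [0.0, 0.0, 0.0, 1.0]]
```

View pics/scene0.png

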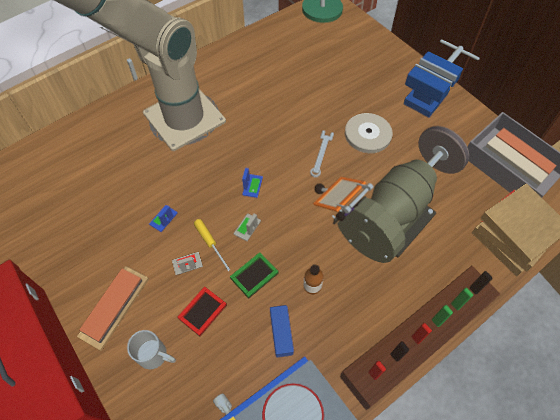

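View pics/side0.png

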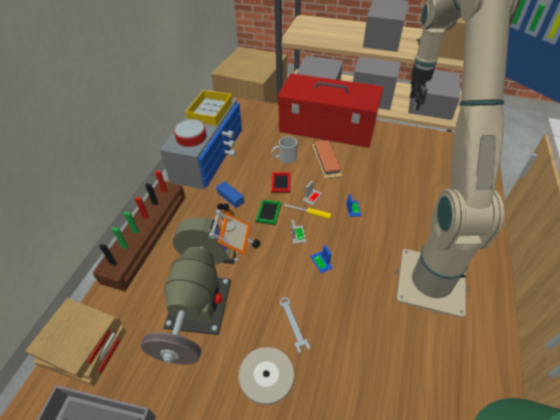

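Scene: grey rests at (247,226) green tag and (187,263) red tag. Nests at (254,275) and (203,311), knob about (320,188). Side view: rests (299,233) and (313,196), nests (268,212) and (281,182), knob (256,243).

```bash
cat > m.py <<'E'
from h import *
boxes={'scene0':dict(gr=(230,205,265,245),rr=(168,246,206,280),gn=(226,250,282,300),rn=(172,285,232,338)),
'side0':dict(gr=(286,216,312,246),rr=(300,178,328,208),gn=(252,195,286,228),rn=(266,168,296,197))}
big={}
for t,b in boxes.items():
    d=load(t); P=cloud(d); hsv=cv2.cvtColor(d['img'],cv2.COLOR_RGB2HSV).astype(int)
    H,S,V=hsv[...,0],hsv[...,1],hsv[...,2]
    green=(H>40)&(H<85)&(S>110)&(V>50); red=((H<6)|(H>174))&(S>150)&(V>60)
    for k,(a,c,e,f) in b.items():
        m=np.zeros(H.shape,bool); m[c:f,a:e]=1
        col=green if k[0]=='g' else red
        if k[1]=='n':
            q=P[m&col]; print(t,k,'z pct',np.nanpercentile(q[:,2],[5,50,95]).round(1))
            q=q[(q[:,2]>12)]; r=cv2.minAreaRect(q[:,:2].astype(np.float32)); print('  rim rect',np.round(r[0],1),np.round(r[1],1),round(r[2],1))
            vv,uu=np.nonzero(m&(V<60)&(S<140)); 
            if len(uu)>20:
                q=onplane(d,np.c_[uu,vv],5); r=cv2.minAreaRect(q[:,:2].astype(np.float32)); print('  floor',np.round(r[0],1),np.round(r[1],1),round(r[2],1))
        else:
            vv,uu=np.nonzero(m&col); q=onplane(d,np.c_[uu,vv],6.5); r=cv2.minAreaRect(q[:,:2].astype(np.float32))
            print(t,k,'tag',len(uu),np.round(r[0],1),np.round(r[1],1),round(r[2],1),'mean',q.mean(0).round(1), 'z',np.nanmedian(P[m&col][:,2]).round(1))
            g=m&(P[...,2]>50); q=P[g]; r=cv2.minAreaRect(q[:,:2].astype(np.float32)); print('  legtop',len(q),np.round(r[0],1),np.round(r[1],1),round(r[2],1),'zmax',np.percentile(q[:,2],95).round(1))
            g=m&(P[...,2]>3)&(P[...,2]<10);q=P[g]; r=cv2.minAreaRect(q[:,:2].astype(np.float32)); print('  plate',len(q),np.round(r[0],1),np.round(r[1],1),round(r[2],1))
E
python3 m.py
python3 - <<'E'
from h import *
a=cv2.imread('pics/scene0.png'); b=cv2.imread('pics/side0.png')
x=cv2.resize(a[150:350,155:375],None,fx=2.6,fy=2.6,interpolation=cv2.INTER_CUBIC)
cv2.imwrite('pics/c1.png',x)
x=cv2.resize(b[160:280,190:360],None,fx=4,fy=4,interpolation=cv2.INTER_CUBIC); cv2.imwrite('pics/c2.png',x)
# knob: dark, z 110..180
for t,bx in (('scene0',(310,175,355,225)),('side0',(240,225,270,255))):
    d=load(t);P=cloud(d);V=d['img'].max(2);m=np.zeros(V.shape,bool);m[bx[1]:bx[3],bx[0]:bx[2]]=1
    n,l,s,c=cv2.connectedComponentsWithStats((m&(V<60)).astype(np.uint8))
    for i in range(1,n):
        if s[i,4]>15: print(t,'dark',s[i],c[i].round(1),np.nanmedian(P[l==i],0).round(1))
    hsv=cv2.cvtColor(d['img'],cv2.COLOR_RGB2HSV).astype(int); m=(hsv[...,0]>5)&(hsv[...,0]<14)&(hsv[...,1]>190)&(hsv[...,2]>120)&(P[...,2]>100)&(P[...,0]>450)
    q=P[m]; vv,uu=np.nonzero(m); print(t,'orange',len(q),uu.min(),uu.max(),vv.min(),vv.max(),np.percentile(q,[2,50,98],axis=0).round(1).tolist())
E
```

```text
scene0 gr tag 85 [461.5 -67.3] [21.4 48.1] 24.8 mean [461.7 -72.9   6.5] z 7.6
  legtop 73 [483.9 -57. ] [11.7 41.5] 21.9 zmax 65.1
  plate 351 [460.6 -60.8] [ 98.4 128.4] 54.5
scene0 rr tag 36 [ 455.8 -258.3] [49.  22.7] 72.3 mean [ 454.9 -250.9    6.5] z 8.0
  legtop 85 [ 479.  -265.5] [40.1 12.6] 72.8 zmax 64.9
  plate 273 [ 461.4 -260.4] [101.  95.] 54.8
scene0 gn z pct [ 7.  15.8 20.4]
  rim rect [ 600.3 -133.3] [ 77.6 105.2] 5.9
  floor [ 605.6 -137.3] [65.4 95.9] 6.6
scene0 rn z pct [ 4.6 15.5 20.1]
  rim rect [ 603.1 -298.2] [ 77.3 104.9] 15.5
  floor [ 600.6 -297.9] [49.5 82.6] 16.4
side0 gr tag 66 [463.9 -71.6] [22.  47.3] 23.7 mean [463.8 -71.2   6.5] z 9.1
  legtop 39 [485.1 -57. ] [10.2 40.8] 27.3 zmax 67.1
  plate 311 [471.4 -86.1] [ 92.4 136.8] 14.4
side0 rr tag 45 [ 457.5 -262.5] [45.4 18.6] 69.0 mean [ 457.5 -262.8    6.5] z 9.0
  legtop 41 [ 480.1 -264.6] [45.8 12.1] 77.6 zmax 67.3
  plate 325 [ 462.7 -287.9] [109.2 162.6] 14.9
side0 gn z pct [ 6.3 17.9 22.1]
  rim rect [ 600.5 -132.5] [ 76.1 111.8] 4.7
  floor [ 604.7 -142.5] [49.  71.1] 4.7
side0 rn z pct [ 6.  17.1 22.7]
  rim rect [ 604.1 -297. ] [ 71.2 109.4] 16.1
  floor [ 606.1 -307.8] [44.9 52.6] 16.4
scene0 dark [315 184   9  10  55] [318.4 188.3] [556.5 107.6 154.6]
scene0 dark [334 212  11  12  69] [339.7 216.6] [680.4  67.7 229.3]
scene0 orange 251 314 364 178 210 [[574.6, 68.1, 165.6], [629.6, 115.6, 200.5], [657.0, 180.6, 217.6]]
side0 dark [252 240   8   8  41] [255.7 243.5] [552.1 121.9 155.6]
side0 orange 126 218 250 214 253 [[571.2, 65.4, 167.0], [609.7, 136.1, 189.7], [652.4, 184.6, 218.9]]
```

View pics/c1.png

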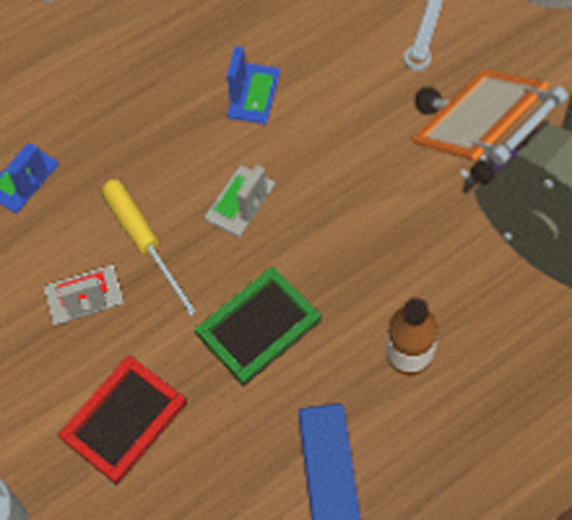

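View pics/c2.png

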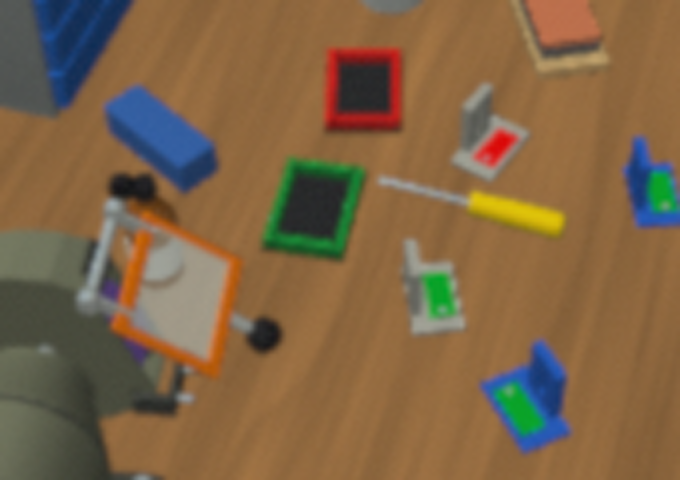

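Crops: both grey rests upright with legs on the bench +x side, both nests empty; the black knob is at about scene (318,188). I'll refine these by ray casts and work out the first move.

```bash
cat >> h.py <<'E'
from scipy.spatial.transform import Rotation as Ro
def Rcur(): return Ro.from_euler('xyz',read_state()['tool_rot'])
def down(yaw):  # tool x down, tool y at world angle yaw (deg)
    a=np.radians(yaw); return Ro.from_matrix(np.c_[[0,0,-1],[np.cos(a),np.sin(a),0],[np.sin(a),-np.cos(a),0]])
def plan(pos,yaw,first=True):
    s=read_state(); R=Rcur(); T=down(yaw); v=(R.inv()*T).as_rotvec(degrees=True)
    print('pos',s['eef_pos'].round(1),'w',round(float(s['width']),1),'f',s['force'].round(1),'t',round(float(s['clock']),2),'jawyaw',round(np.degrees(np.arctan2(*R.as_matrix()[[1,0],1])),1),'tilt',R.as_matrix()[:,0].round(3))
    dp=np.array(pos)-s['eef_pos']; print(' turn',v.round(2),'shift in current tool',R.inv().apply(dp).round(1),'shift after turn',T.inv().apply(dp).round(1),'world',dp.round(1))
E
python3 - <<'E'
from h import *
from m import boxes
for t,b in boxes.items():
    d=load(t);P=cloud(d); hsv=cv2.cvtColor(d['img'],cv2.COLOR_RGB2HSV).astype(int);H,S,V=np.moveaxis(hsv,2,0)
    for k,(a,c,e,f) in b.items():
        m=np.zeros(H.shape,bool); m[c:f,a:e]=1
        if k[1]=='n':
            col=((H>40)&(H<85)&(S>110)&(V>50)) if k[0]=='g' else ((H<6)|(H>174))&(S>150)&(V>60)
            m&=col&(P[...,2]>12);z=17
        else: m&=P[...,2]>55;z=62
        vv,uu=np.nonzero(m); r=cv2.minAreaRect(onplane(d,np.c_[uu,vv],z)[:,:2].astype(np.float32)); print(t,k,np.round(r[0],1),np.round(r[1],1),round(r[2],1))
A=[]
for t,uv in (('scene0',(318.4,188.3)),('side0',(255.7,243.5))):
    d=load(t);o,r=rays(d,[uv]);r=r[0]/np.linalg.norm(r[0]);A.append((o,r));print(t,'knob z145',onplane(d,[uv],145).round(1))
M=sum(np.eye(3)-np.outer(r,r) for o,r in A);v=sum((np.eye(3)-np.outer(r,r))@o for o,r in A);print('knob tri',np.linalg.solve(M,v).round(1))
for t in('scene0','side0'):
    d=load(t);P=cloud(d);hsv=cv2.cvtColor(d['img'],cv2.COLOR_RGB2HSV).astype(int)
    m=(hsv[...,0]>5)&(hsv[...,0]<14)&(hsv[...,1]>190)&(hsv[...,2]>120)&(P[...,2]>100)&(P[...,0]>450)
    q=P[m];c=q.mean(0);u,s,w=np.linalg.svd(q-c);n=w[2]*np.sign(w[2][2]);print(t,'shield n',n.round(3),'slope',np.degrees(np.arccos(n[2])).round(1),'yaw of +x',np.degrees(np.arctan2(-n[1],-n[0])).round(1))
    yv=np.cross([0,0,1],-n);yv/=np.linalg.norm(yv);xs=np.cross(yv,n);r=cv2.minAreaRect(np.c_[(q-c)@xs,(q-c)@yv].astype(np.float32));print(np.round(r[1],1),r[2],(c+r[0][0]*xs+r[0][1]*yv).round(1))
plan([500,-110,260],24)
E
```

```text
scene0 gr tag 85 [461.5 -67.3] [21.4 48.1] 24.8 mean [461.7 -72.9   6.5] z 7.6
  legtop 73 [483.9 -57. ] [11.7 41.5] 21.9 zmax 65.1
  plate 351 [460.6 -60.8] [ 98.4 128.4] 54.5
scene0 rr tag 36 [ 455.8 -258.3] [49.  22.7] 72.3 mean [ 454.9 -250.9    6.5] z 8.0
  legtop 85 [ 479.  -265.5] [40.1 12.6] 72.8 zmax 64.9
  plate 273 [ 461.4 -260.4] [101.  95.] 54.8
scene0 gn z pct [ 7.  15.8 20.4]
  rim rect [ 600.3 -133.3] [ 77.6 105.2] 5.9
  floor [ 605.6 -137.3] [65.4 95.9] 6.6
scene0 rn z pct [ 4.6 15.5 20.1]
  rim rect [ 603.1 -298.2] [ 77.3 104.9] 15.5
  floor [ 600.6 -297.9] [49.5 82.6] 16.4
side0 gr tag 66 [463.9 -71.6] [22.  47.3] 23.7 mean [463.8 -71.2   6.5] z 9.1
  legtop 39 [485.1 -57. ] [10.2 40.8] 27.3 zmax 67.1
  plate 311 [471.4 -86.1] [ 92.4 136.8] 14.4
side0 rr tag 45 [ 457.5 -262.5] [45.4 18.6] 69.0 mean [ 457.5 -262.8    6.5] z 9.0
  legtop 41 [ 480.1 -264.6] [45.8 12.1] 77.6 zmax 67.3
  plate 325 [ 462.7 -287.9] [109.2 162.6] 14.9
side0 gn z pct [ 6.3 17.9 22.1]
  rim rect [ 600.5 -132.5] [ 76.1 111.8] 4.7
  floor [ 604.7 -142.5] [49.  71.1] 4.7
side0 rn z pct [ 6.  17
[... 334 characters left out ...]
[49.6 13.2] 76.7
side0 gn [ 600.3 -132. ] [ 76.4 113.3] 5.1
side0 rn [ 604.  -296.4] [ 71.3 109.4] 16.1
scene0 knob z145 [[552.9 113.5 145. ]]
side0 knob z145 [[555.1 112.9 145. ]]
knob tri [554.2 113.3 146.3]
scene0 shield n [-0.557 -0.116  0.823] slope 34.7 yaw of +x 11.7
[110.8  90.6] 87.94026184082031 [614.8 124.3 191.5]
side0 shield n [-0.57  -0.104  0.815] slope 35.4 yaw of +x 10.4
[ 88.  115.2] 0.32848432660102844 [614.  124.9 192.7]
pos [ 156.8 -630.3  255.6] w 85.2 f [ 0.2 -0.4 -0.4] t 0.15 jawyaw -76.0 tilt [-0.     0.001 -1.   ]
 turn [-1.0003e+02 -7.0000e-02  6.0000e-02] shift in current tool [  -3.8 -422.1 -458.6] shift after turn [  -4.4  525.2 -335.8] world [343.2 520.3   4.4]
```

Emit:
{"api": "jog_arm", "payload": {
  "series": [
    [[0,0,0],[-1,-38.4,-41.7],-1],
    [[0,0,0],[0,-38.4,-41.7],-1],
    [[0,0,0],[0,-38.4,-41.7],-1],
    [[0,0,0],[0,-38.4,-41.7],-1],
    [[0,0,0],[0,-38.4,-41.7],-1],
    [[0,0,0],[0,-38.4,-41.7],-1],
    [[0,0,0],[0,-38.4,-41.7],-1],
    [[0,0,0],[0,-38.4,-41.7],-1]
  ]
}}

```text
clock: 1.15
eef_pos: [407.3, -250.5, 257.4]
tool_rot: [2.339, 1.571, -0.559]
force: [0.8, 0.2, -1.1]
width: 85.3
```

Emit:
{"api": "jog_arm", "payload": {
  "series": [
    [[0,0,0],[0,-38.4,-41.7],-1],
    [[0,0,0],[0,-38.4,-41.7],-1],
    [[0,0,0],[0,-38.4,-41.7],-1],
    [[-10,0,0],[0,0,0],-1],
    [[-10,0,0],[0,0,0],-1],
    [[-10,0,0],[0,0,0],-1],
    [[-10,0,0],[0,0,0],-1],
    [[-10,0,0],[0,0,0],-1]
  ]
}}

```text
clock: 2.15
eef_pos: [499.9, -110.2, 257.1]
tool_rot: [-1.168, 1.57, 3.095]
force: [0.3, 0.0, 0.3]
width: 85.2
```

Emit:
{"api": "jog_arm", "payload": {
  "series": [
    [[-10,0,0],[0,0,0],0],
    [[-10,0,0],[0,0,0],0],
    [[-10,0,0],[0,0,0],0],
    [[-10,0,0],[0,0,0],0],
    [[-10,0,0],[0,0,0],0],
    [[0,0,0],[0,0,0],0]
  ]
}}

```text
clock: 2.9
eef_pos: [499.9, -110.3, 257.1]
tool_rot: [-2.845, 1.57, 2.284]
force: [-0.1, 0.4, -0.1]
width: 42.4
```

```bash
python3 - <<'E'
from h import *
grab('wrist','w1'); plan([485,-58,110],24)
E
```

```text
pos [ 499.9 -110.3  257.1] w 42.7 f [-0.  -0.2 -0.6] t 2.95 jawyaw 23.8 tilt [-0.  0. -1.]
 turn [-0.24 -0.02  0.01] shift in current tool [147.2   7.5 -53.8] shift after turn [147.1   7.7 -53.9] world [ -14.9   52.3 -147.1]
```

View pics/w1.png

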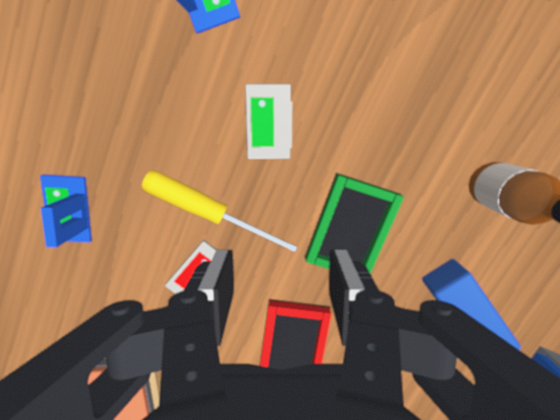

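Wrist view: green-tagged rest at (268,121) is square to the jaws, green nest at (353,222), red rest at (195,268). I'll cross-check positions with this view.

```bash
python3 - <<'E'
from h import *
d=load('w1');hsv=cv2.cvtColor(d['img'],cv2.COLOR_RGB2HSV).astype(int);H,S,V=np.moveaxis(hsv,2,0)
def rect(m,z,n):
    vv,uu=np.nonzero(m);r=cv2.minAreaRect(onplane(d,np.c_[uu,vv],z)[:,:2].astype(np.float32));print(n,len(uu),np.round(r[0],1),np.round(r[1],1),round(r[2],1))
b=np.zeros(H.shape,bool);b[75:165,235:300]=1
g=(H>40)&(H<85)&(S>110)&(V>50)
rect(b&g,6.3,'tag')
w=b&(S<40)&(V>120);P=cloud(d)
rect(w&(P[...,2]>50),62,'legtop');rect((w|b&g)&(P[...,2]<20),6,'plate')
print(np.nanpercentile(P[w][:,2],[5,50,95]))
b[:]=0;b[165:245,300:410]=1;rect(b&g&(P[...,2]>12),17,'gnest partial')
# nest: top & side corners
pts=onplane(d,[(339,174),(402,195),(306,258)],17);print(pts.round(1))
E
```

```text
tag 1029 [459.  -68.7] [22.9 48.5] 23.9
legtop 527 [480.7 -59. ] [ 9.7 38.7] 23.8
plate 2645 [465.2 -65.6] [46.9 74.7] 23.9
[ 4.65154597  6.19242839 62.42000639]
gnest partial 1714 [ 594.3 -122.2] [76.7 83.5] 5.7
[[ 554.2  -83.9   17. ]
 [ 625.8  -77.1   17. ]
 [ 563.1 -185.2   17. ]]
```

Emit:
{"api": "jog_arm", "payload": {
  "series": [
    [[0,0,0],[0,5.7,-54.4],0],
    [[0,0,0],[50,0,0],0],
    [[0,0,0],[50,0,0],0],
    [[0,0,0],[50,0,0],0],
    [[0,0,0],[38,0,0],0],
    [[0,0,0],[20,0,0],0],
    [[0,0,0],[0,0,0],0],
    [[0,0,0],[0,0,0],0]
  ]
}}

```text
clock: 3.95
eef_pos: [483.8, -58.1, 50.0]
tool_rot: [0.916, 1.57, -0.238]
force: [-0.5, 0.4, -0.6]
width: 43.0
```

Emit:
{"api": "jog_arm", "payload": {
  "series": [
    [[0,0,0],[0,0,0],0.3],
    [[0,0,0],[0,0,0],0.5],
    [[0,0,0],[0,0,0],0.7],
    [[0,0,0],[0,0,0],0.9],
    [[0,0,0],[0,0,0],1],
    [[0,0,0],[0,0,0],1],
    [[0,0,0],[0,0,0],1]
  ]
}}

```text
clock: 4.82
eef_pos: [483.1, -58.5, 49.7]
tool_rot: [-0.473, 1.57, -1.626]
force: [-1.6, -1.3, 5.1]
width: 9.0
```

```bash
cat > tag.py <<'E'
from h import *
import sys
def tags(t,bx,red,z):
    d=load(t);hsv=cv2.cvtColor(d['img'],cv2.COLOR_RGB2HSV).astype(int);H,S,V=np.moveaxis(hsv,2,0)
    m=(((H<6)|(H>174))&(S>150)&(V>60)) if red else ((H>40)&(H<85)&(S>110)&(V>50))
    b=np.zeros(H.shape,bool);b[bx[1]:bx[3],bx[0]:bx[2]]=1
    vv,uu=np.nonzero(m&b);q=onplane(d,np.c_[uu,vv],z);r=cv2.minAreaRect(q[:,:2].astype(np.float32));print(t,len(uu),np.round(r[0],1),np.round(r[1],1),round(r[2],1),'px',uu.mean().round(1),vv.mean().round(1))
E
python3 - <<'E'
from tag import *
plan([601.5,-132,160],5.6)
grab('scene','s2');grab('side','d2')
for t in('scene0','s2'): tags(t,(230,205,265,245),0,6.3)
for t in('side0','d2'): tags(t,(286,216,312,246),0,6.3)
E
```

```text
pos [483.1 -58.5  49.7] w 9.0 f [-1.6 -1.3  5.1] t 4.83 jawyaw 23.9 tilt [-0.    -0.001 -1.   ]
 turn [1.834e+01 4.000e-02 1.000e-02] shift in current tool [-110.2   78.4  115.3] shift after turn [-110.3  110.7   84.7] world [118.4 -73.5 110.3]
scene0 85 [461.4 -67.3] [21.4 48.1] 24.8 px 243.3 226.2
s2 73 [464.4 -71.9] [23.  37.1] 24.8 px 242.9 227.6
side0 66 [464.  -71.7] [22.  47.3] 23.7 px 299.3 233.1
d2 60 [464.8 -71.1] [22.6 46.9] 23.7 px 299.3 233.3
```

Grip is on the leg (9 mm) and the tag did not shift, so the truth lies midway between the scene and wrist measurements.

Emit:
{"api": "jog_arm", "payload": {
  "series": [
    [[0,0,0],[-20,0,0],1],
    [[0,0,0],[-40,0,0],1],
    [[0,0,0],[-30,0,0],1],
    [[0,0,0],[0,23,30.2],1],
    [[0,0,0],[0,23,30.2],1],
    [[0,0,0],[0,23,30.2],1],
    [[0,0,0],[0,23,30.2],1],
    [[9.1,0,0],[0,0,0],1]
  ]
}}

```text
clock: 5.92
eef_pos: [618.3, -133.5, 138.4]
tool_rot: [1.266, 1.569, -0.053]
force: [0.2, 1.1, -2.5]
width: 9.0
```

Emit:
{"api": "jog_arm", "payload": {
  "series": [
    [[9.1,0,0],[0,0,0],1],
    [[0,0,0],[20,0,0],1],
    [[0,0,0],[30,0,0],1],
    [[0,0,0],[10,0,0],1],
    [[0,0,0],[0,0,0],1],
    [[0,0,0],[0,0,0],1]
  ]
}}

```text
clock: 6.68
eef_pos: [617.0, -131.1, 80.0]
tool_rot: [1.5, 1.569, 0.03]
force: [-0.6, -0.1, -2.2]
width: 9.4
```

```bash
python3 - <<'E'
from tag import *
plan([616.2,-131.5,54],5.7)
grab('scene','s3');grab('side','d3');grab('wrist','w3')
a=cv2.imread('pics/s3.png')[235:315,210:310];b=cv2.imread('pics/d3.png')[185:245,235:310]
cv2.imwrite('pics/c3.png',np.hstack([cv2.resize(x,(400,320),interpolation=cv2.INTER_CUBIC) for x in (a,b)]))
E
```

```text
pos [ 617.  -131.1   80. ] w 9.4 f [-0.6 -0.1 -2.2] t 6.67 jawyaw 5.8 tilt [ 0.001  0.    -1.   ]
 turn [ 0.1   0.01 -0.08] shift in current tool [26.  -0.9  0.3] shift after turn [26.  -0.9  0.3] world [ -0.8  -0.4 -26. ]
```

View pics/c3.png

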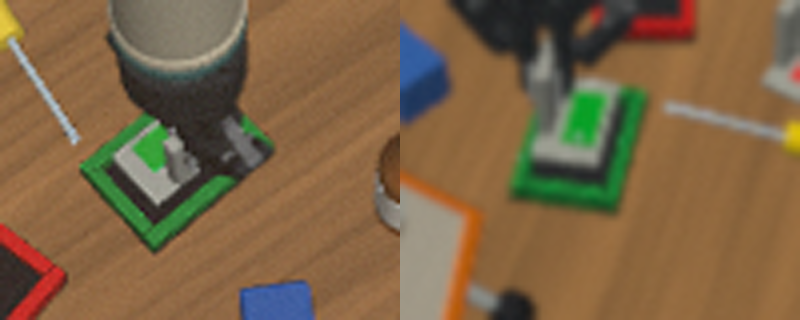

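The rest hovers over the nest pocket with its plate inside the rim in both views. Lowering.

Emit:
{"api": "jog_arm", "payload": {
  "series": [
    [[0,0,0],[12,-0.5,0.3],1],
    [[0,0,0],[8,0,0],1],
    [[0,0,0],[3,0,0],1],
    [[0,0,0],[1,0,0],1],
    [[0,0,0],[0.8,0,0],1],
    [[0,0,0],[0,0,0],1],
    [[0,0,0],[0,0,0],1]
  ]
}}

```text
clock: 7.7
eef_pos: [616.0, -131.4, 54.8]
tool_rot: [1.427, 1.57, -0.043]
force: [-0.9, 0.4, 0.5]
width: 9.4
```

```bash
python3 - <<'E'
from tag import *
plan([616.2,-131.5,54.7],5.7)
for n,t in (('scene','s4'),('side','d4')): grab(n,t)
tags('s4',(236,262,272,290),0,11.3);tags('d4',(255,200,284,222),0,11.3)
E
```

```text
pos [ 616.  -131.4   54.8] w 9.4 f [-0.9  0.4  0.5] t 7.7 jawyaw 5.8 tilt [ 0. -0. -1.]
 turn [ 0.07  0.   -0.02] shift in current tool [0.1 0.2 0.1] shift after turn [0.1 0.2 0.1] world [ 0.2 -0.1 -0.1]
s4 243 [ 604.9 -136.7] [94.1 72.7] 56.1 px 248.2 278.1
d4 219 [ 602.1 -136.8] [ 76.8 113.9] 5.1 px 269.3 212.4
```

Force went from -2.2 to about +0.5 N: it is on the floor. Release and lift.

Emit:
{"api": "jog_arm", "payload": {
  "series": [
    [[0,0,0],[0.3,0,0],1],
    [[0,0,0],[0,0,0],0.6],
    [[0,0,0],[0,0,0],0.4],
    [[0,0,0],[0,0,0],0.2],
    [[0,0,0],[0,0,0],0.1],
    [[0,0,0],[-15,0,0],0.1],
    [[0,0,0],[-50,0,0],0.1],
    [[0,0,0],[-50,0,0],0.1]
  ]
}}

```text
clock: 8.8
eef_pos: [615.9, -131.4, 171.3]
tool_rot: [2.274, 1.571, 0.804]
force: [1.1, -1.1, 0.3]
width: 38.3
```

Emit:
{"api": "jog_arm", "payload": {
  "series": [
    [[0,0,0],[-40,-30,40],0],
    [[0,0,0],[-20,-40,40],0],
    [[0,0,0],[0,0,0],0],
    [[0,0,0],[0,0,0],0]
  ]
}}

```text
clock: 9.3
eef_pos: [555.2, -216.7, 229.2]
tool_rot: [1.667, 1.569, 0.196]
force: [0.2, 0.6, -0.9]
width: 42.7
```

```bash
python3 - <<'E'
from tag import *
plan([478.5,-265.5,140],-17)
for n,t in (('scene','s5'),('wrist','w5')): grab(n,t)
a=cv2.imread('pics/s5.png')[150:350,110:310];b=cv2.imread('pics/w5.png')
cv2.imwrite('pics/c5.png',np.hstack([cv2.resize(a,(380,380),interpolation=cv2.INTER_CUBIC),cv2.resize(b,(420,315))[:380] if 0 else cv2.copyMakeBorder(cv2.resize(b,(420,315)),0,65,0,0,cv2.BORDER_CONSTANT)]))
E
```

```text
pos [ 555.2 -216.7  229.2] w 42.7 f [ 0.2  0.6 -0.9] t 9.3 jawyaw 5.8 tilt [ 0.002  0.    -1.   ]
 turn [22.75 -0.03 -0.09] shift in current tool [ 89.  -81.3  40.9] shift after turn [ 89.2 -59.1  69.1] world [-76.7 -48.8 -89.2]
```

View pics/c5.png

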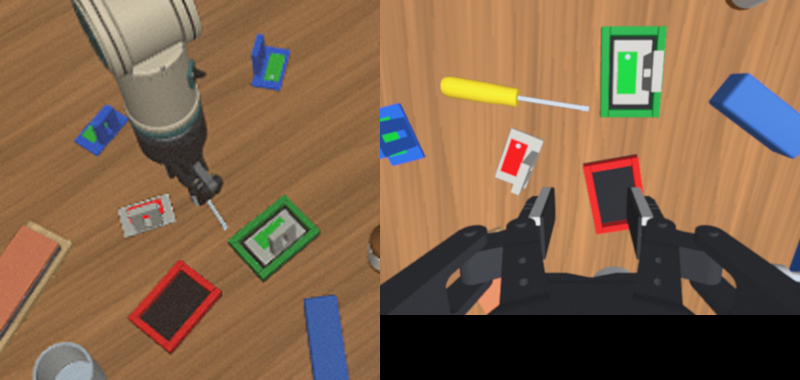

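The green rest sits inside its nest with margin all round. Now measure the red rest and nest from this wrist view.

```bash
python3 - <<'E'
from h import *
d=load('w5');hsv=cv2.cvtColor(d['img'],cv2.COLOR_RGB2HSV).astype(int);H,S,V=np.moveaxis(hsv,2,0);P=cloud(d)
def rect(m,z,n):
    vv,uu=np.nonzero(m);r=cv2.minAreaRect(onplane(d,np.c_[uu,vv],z)[:,:2].astype(np.float32));print(n,len(uu),np.round(r[0],1),np.round(r[1],1),round(r[2],1))
red=((H<6)|(H>174))&(S>150)&(V>60)
b=np.zeros(H.shape,bool);b[165:262,145:222]=1
w=b&(S<45)&(V>110)
rect(b&red,6.3,'tag');rect(w&(P[...,2]>54),62,'legtop');rect((w|b&red)&(P[...,2]<20)&(P[...,2]>2),6,'plate')
b[:]=0;b[195:320,260:350]=1;m=b&red&(P[...,2]>13)
vv,uu=np.nonzero(m);q=onplane(d,np.c_[uu,vv],17)[:,:2]
for a in (15,16,17):
    t=np.radians(a);X=q@[np.cos(t),np.sin(t)];Y=q@[-np.sin(t),np.cos(t)]
    x0,x1,y1=np.percentile(X,.3),np.percentile(X,99.7),np.percentile(Y,99.7);c=(x0+x1)/2,y1-53
    print(a,'w',round(x1-x0,1),'centre',np.round([c[0]*np.cos(t)-c[1]*np.sin(t),c[0]*np.sin(t)+c[1]*np.cos(t)],1))
E
```

```text
tag 946 [ 453.3 -259.2] [48.6 23. ] 72.8
legtop 619 [ 486.8 -264.7] [41.1 42.1] 1.2
plate 2243 [ 459.3 -260.1] [76.2 45.5] 72.9
15 w 74.6 centre [ 598.2 -298.1]
16 w 74.3 centre [ 598.7 -298.2]
17 w 75.1 centre [ 598.9 -298.1]
```

Emit:
{"api": "jog_arm", "payload": {
  "series": [
    [[7.6,0,0],[0,0,0],0],
    [[7.6,0,0],[0,0,0],0],
    [[7.7,0,0],[0,0,0],0],
    [[0,0,0],[0,-29.6,34.5],0],
    [[0,0,0],[0,-29.5,34.5],0],
    [[0,0,0],[40,0,0],0],
    [[0,0,0],[50,0,0],0],
    [[0,0,0],[45,0,0],0]
  ]
}}

```text
clock: 10.4
eef_pos: [479.0, -264.0, 91.5]
tool_rot: [3.135, 1.57, 1.268]
force: [0.1, -0.2, -0.4]
width: 42.5
```

Emit:
{"api": "jog_arm", "payload": {
  "series": [
    [[0,0,0],[30,0,0],0],
    [[0,0,0],[14.5,0,0],0],
    [[0,0,0],[0,0,0],0],
    [[0,0,0],[0,0,0],0.3],
    [[0,0,0],[0,0,0],0.5],
    [[0,0,0],[0,0,0],0.7],
    [[0,0,0],[0,0,0],0.9],
    [[0,0,0],[0,0,0],1]
  ]
}}

```text
clock: 11.4
eef_pos: [477.9, -265.8, 49.6]
tool_rot: [0.273, 1.57, -1.597]
force: [-2.2, 0.8, 6.4]
width: 9.0
```

Emit:
{"api": "jog_arm", "payload": {
  "series": [
    [[0,0,0],[0,0,0],1],
    [[0,0,0],[0,0,0],1]
  ]
}}

```text
clock: 11.65
eef_pos: [477.9, -265.8, 49.5]
tool_rot: [0.045, 1.57, -1.825]
force: [-1.5, 1.0, 6.1]
width: 9.8
```

```bash
python3 - <<'E'
from tag import *
plan([618.7,-292.7,140],16)
grab('side','d6')
for t in('side0','d6'): tags(t,(300,178,328,208),1,6.3)
E
```

```text
pos [ 477.9 -265.8   49.5] w 9.8 f [-1.5  1.   6.1] t 11.65 jawyaw -17.2 tilt [-0. -0. -1.]
 turn [-3.315e+01  3.000e-02  1.000e-02] shift in current tool [-90.5 142.5 -15.8] shift after turn [-90.5 128.   64.6] world [140.8 -26.9  90.5]
side0 45 [ 457.5 -262.7] [45.4 18.6] 69.0 px 313.7 196.3
d6 43 [ 457.5 -262.7] [45.4 18.5] 69.0 px 313.7 196.3
```

Emit:
{"api": "jog_arm", "payload": {
  "series": [
    [[0,0,0],[-20,0,0],1],
    [[0,0,0],[-40,0,0],1],
    [[0,0,0],[-30,0,0],1],
    [[0,0,0],[0,35.6,-3.9],1],
    [[0,0,0],[0,35.6,-3.9],1],
    [[0,0,0],[0,35.6,-3.9],1],
    [[0,0,0],[0,35.5,-3.9],1],
    [[-8.3,0,0],[0,0,0],1]
  ]
}}

```text
clock: 12.7
eef_pos: [621.3, -292.0, 138.1]
tool_rot: [1.819, 1.568, 0.099]
force: [-1.1, -0.8, -3.4]
width: 9.3
```

Emit:
{"api": "jog_arm", "payload": {
  "series": [
    [[-8.3,0,0],[0,0,0],1],
    [[-8.3,0,0],[0,0,0],1],
    [[-8.3,0,0],[0,0,0],1],
    [[0,0,0],[20,0,0],1],
    [[0,0,0],[30,0,0],1],
    [[0,0,0],[10,0,0],1],
    [[0,0,0],[0,0,0],1],
    [[0,0,0],[0,0,0],1]
  ]
}}

```text
clock: 13.7
eef_pos: [619.5, -292.7, 79.6]
tool_rot: [0.995, 1.569, -0.296]
force: [-0.3, -0.3, -2.5]
width: 9.4
```

```bash
python3 - <<'E'
from tag import *
plan([618.5,-292.9,54.7],16)
grab('scene','s7');grab('side','d7')
a=cv2.imread('pics/s7.png')[270:350,155:255];b=cv2.imread('pics/d7.png')[155:215,245:320]
cv2.imwrite('pics/c7.png',np.hstack([cv2.resize(x,(400,320),interpolation=cv2.INTER_CUBIC) for x in (a,b)]))
E
```

```text
pos [ 619.5 -292.7   79.6] w 9.4 f [-0.3 -0.3 -2.5] t 13.7 jawyaw 16.0 tilt [ 0.002 -0.    -1.   ]
 turn [ 0.04  0.05 -0.08] shift in current tool [24.8 -1.  -0.1] shift after turn [24.9 -1.  -0.1] world [ -1.   -0.2 -24.9]
```

View pics/c7.png

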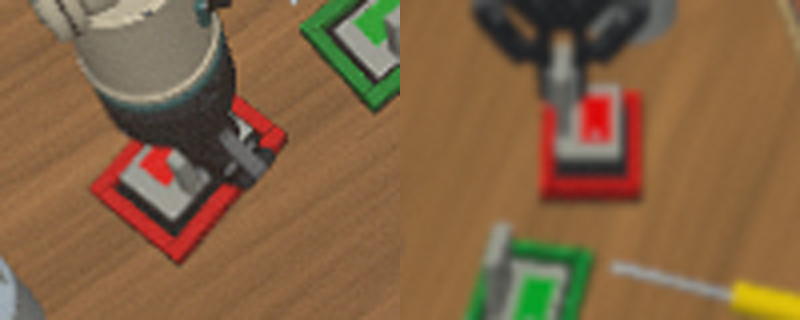

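The red rest is above its nest pocket, aligned in both views. Lower, release, lift.

Emit:
{"api": "jog_arm", "payload": {
  "series": [
    [[0,0,0],[12,-0.6,0],1],
    [[0,0,0],[8,0,0],1],
    [[0,0,0],[3,0,0],1],
    [[0,0,0],[1,0,0],1],
    [[0,0,0],[0.6,0,0],1],
    [[0,0,0],[0,0,0],1],
    [[0,0,0],[0,0,0],1]
  ]
}}

```text
clock: 14.68
eef_pos: [617.9, -292.7, 54.6]
tool_rot: [-2.096, 1.57, 2.896]
force: [-4.3, 1.4, 4.9]
width: 9.3
```

```bash
python3 - <<'E'
from tag import *
plan([618.5,-292.9,54.7],16)
E
```

```text
pos [ 617.9 -292.7   54.6] w 9.3 f [-4.3  1.4  4.9] t 14.68 jawyaw 16.1 tilt [-0.  0. -1.]
 turn [ 0.06 -0.01  0.02] shift in current tool [-0.1  0.5  0.4] shift after turn [-0.1  0.5  0.4] world [ 0.6 -0.2  0.1]
```

Emit:
{"api": "jog_arm", "payload": {
  "series": [
    [[0,0,0],[-0.3,0,0],0.8],
    [[0,0,0],[0,0,0],0.6],
    [[0,0,0],[0,0,0],0.4],
    [[0,0,0],[0,0,0],0.2],
    [[0,0,0],[0,0,0],0.1],
    [[0,0,0],[-15,0,0],0.1],
    [[0,0,0],[-50,0,0],0.1],
    [[0,0,0],[-60,0,0],0.1]
  ]
}}

```text
clock: 15.68
eef_pos: [617.6, -292.6, 180.8]
tool_rot: [-2.387, 1.569, 2.606]
force: [1.4, -0.5, 0.2]
width: 38.6
```

Emit:
{"api": "jog_arm", "payload": {
  "series": [
    [[0,0,0],[-60,0,0],-1],
    [[0,0,0],[-60,0,0],-1],
    [[0,0,0],[0,5.2,-51.3],-1],
    [[0,0,0],[0,5.2,-51.3],-1],
    [[0,0,0],[0,5.2,-51.3],-1],
    [[0,0,0],[0,5.2,-51.3],-1],
    [[0,0,0],[0,5.2,-51.3],-1],
    [[0,0,0],[0,5.2,-51.3],-1]
  ]
}}

```text
clock: 16.68
eef_pos: [562.5, 13.3, 300.8]
tool_rot: [1.232, 1.569, -0.058]
force: [1.5, 0.5, 0.6]
width: 85.1
```

Emit:
{"api": "jog_arm", "payload": {
  "series": [
    [[0,0,0],[0,5.2,-51.3],-1],
    [[0,0,0],[0,5.2,-51.3],-1],
    [[-9.4,0,0],[0,0,0],-1],
    [[-9.4,0,0],[0,0,0],-1],
    [[-9.4,0,0],[0,0,0],-1],
    [[-9.4,0,0],[0,0,0],-1],
    [[-9.4,0,0],[0,0,0],-1],
    [[-9.4,0,0],[0,0,0],-1]
  ]
}}

```text
clock: 17.68
eef_pos: [544.5, 113.1, 300.6]
tool_rot: [0.108, 1.569, -0.192]
force: [-0.1, 0.0, -0.7]
width: 85.7
```

Emit:
{"api": "jog_arm", "payload": {
  "series": [
    [[-9.4,0,0],[0,0,0],-1],
    [[-9.4,0,0],[0,0,0],-1],
    [[-9.6,0,0],[0,0,0],-1],
    [[0,0,0],[0,0,0],-1],
    [[0,0,0],[0,0,0],-1]
  ]
}}

```text
clock: 18.3
eef_pos: [544.5, 113.0, 300.0]
tool_rot: [-0.511, 1.57, -0.325]
force: [0.2, 0.2, 0.2]
width: 85.5
```

```bash
python3 - <<'E'
from tag import *
plan([553,113,151],101); print(read_state()['qpos'].round(2))
for n,t in (('scene','s8'),('wrist','w8'),('side','d8')): grab(n,t)
a=cv2.imread('pics/s8.png')[230:350,155:305];b=cv2.imread('pics/w8.png')
cv2.imwrite('pics/c8.png',np.hstack([cv2.resize(a,(375,300),interpolation=cv2.INTER_CUBIC),cv2.resize(b,(400,300))]))
E
```

```text
pos [544.5 113.  300. ] w 85.5 f [0.2 0.2 0.2] t 18.3 jawyaw 100.7 tilt [ 0.001 -0.    -1.   ]
 turn [-0.3   0.04  0.02] shift in current tool [149.   -1.5   8.2] shift after turn [149.   -1.6   8.3] world [   8.5    0.  -149. ]
[ 0.32  0.58 -0.92  1.71  0.51  1.11  1.  ]
```

View pics/c8.png

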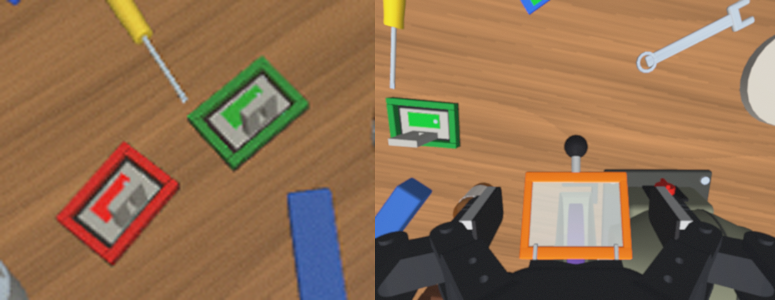

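Both rests lie inside their nests. Wrist view: knob at about full-res (281,205), frame below it, fingers on either side. Measure knob and shield yaw from the wrist view.

```bash
python3 - <<'E'
from h import *
d=load('w8');P=cloud(d);hsv=cv2.cvtColor(d['img'],cv2.COLOR_RGB2HSV).astype(int);H,S,V=np.moveaxis(hsv,2,0)
b=np.zeros(H.shape,bool);b[175:232,255:310]=1;b&=V<70
n,l,s,c=cv2.connectedComponentsWithStats(b.astype(np.uint8));i=1+s[1:,4].argmax();print(s[i],c[i].round(1))
cu=[s[i,0]+s[i,2]/2-.5,s[i,1]+min(s[i,2],s[i,3])/2-.5]
print('knob',onplane(d,[cu],145).round(1),'depth',np.nanmin(P[l==i][:,2]),np.nanmax(P[l==i][:,2]).round(1))
for t,k in (('w8',0),('s8',1),('d8',2)):
    d=load(t);P=cloud(d);hsv=cv2.cvtColor(d['img'],cv2.COLOR_RGB2HSV).astype(int)
    m=(hsv[...,0]>5)&(hsv[...,0]<16)&(hsv[...,1]>180)&(hsv[...,2]>120)&(P[...,2]>140)&(P[...,2]<240)&(P[...,1]>40)&(P[...,1]<220)&(P[...,0]<680)
    q=P[m];c=q.mean(0);w=np.linalg.svd(q-c)[2];n=w[2]*np.sign(w[2][2])
    yv=np.cross([0,0,1],-n);yv/=np.linalg.norm(yv);xs=np.cross(yv,n);r=cv2.minAreaRect(np.c_[(q-c)@xs,(q-c)@yv].astype(np.float32))
    print(t,len(q),'slope',np.degrees(np.arccos(n[2])).round(1),'yaw',np.degrees(np.arctan2(-n[1],-n[0])).round(1),np.round(r[1],1),round(r[2],1),(c+r[0][0]*xs+r[0][1]*yv).round(1))
E
```

```text
[266 190  31  29 735] [281. 204.]
knob [[550.6 114.1 145. ]] depth 145.48696553889857 159.9
w8 5993 slope 34.9 yaw 10.7 [ 87.2 112. ] 0.1 [609.4 125.2 189.8]
s8 296 slope 10.1 yaw 34.5 [ 118.6 1145.3] 62.0 [ 95.3  69.6 112.7]
d8 231 slope 34.9 yaw 9.4 [ 88.6 114.4] 0.2 [613.4 125.6 192.4]
```

Emit:
{"api": "jog_arm", "payload": {
  "series": [
    [[0,0,0],[0,-0.9,7.8],-0.6],
    [[0,0,0],[50,0,0],-0.5],
    [[0,0,0],[50,0,0],-0.5],
    [[0,0,0],[35,0,0],-0.5],
    [[0,0,0],[15.5,0,0],-0.5],
    [[0,0,0],[0,0,0],-0.5],
    [[0,0,0],[0,0,0],-0.5]
  ]
}}

```text
clock: 19.32
eef_pos: [553.4, 114.3, 150.4]
tool_rot: [0.134, 1.568, 0.324]
force: [0.1, 0.1, 1.0]
width: 64.0
```

```bash
python3 - <<'E'
from tag import *
plan([552.3,113.6,149.5],100.8)
grab('wrist','w9');grab('side','d9')
a=cv2.imread('pics/d9.png')[190:280,200:312];b=cv2.imread('pics/w9.png')
cv2.imwrite('pics/c9.png',np.hstack([cv2.resize(a,(373,300),interpolation=cv2.INTER_CUBIC),cv2.resize(b,(400,300))]))
E
```

```text
pos [553.4 114.3 150.4] w 64.0 f [0.1 0.1 1. ] t 19.32 jawyaw 100.9 tilt [ 0.003  0.001 -1.   ]
 turn [ 0.06  0.15 -0.02] shift in current tool [ 0.9 -0.5 -1.2] shift after turn [ 0.9 -0.5 -1.2] world [-1.1 -0.7 -0.9]
```

View pics/c9.png

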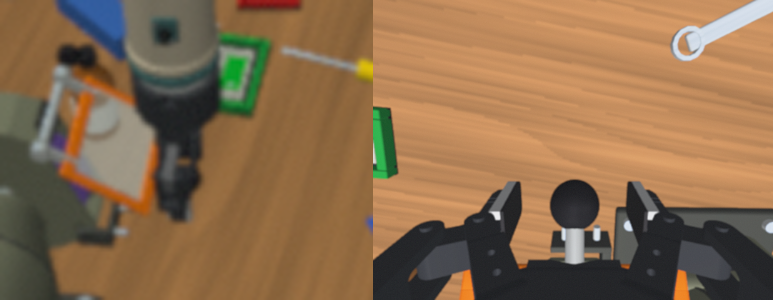

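The knob is centred between the pads. Closing.

Emit:
{"api": "jog_arm", "payload": {
  "series": [
    [[0,0,0],[0,0,-0.5],0],
    [[0,0,0],[0,0,0],0.2],
    [[0,0,0],[0,0,0],0.4],
    [[0,0,0],[0,0,0],0.6],
    [[0,0,0],[0,0,0],0.8],
    [[0,0,0],[0,0,0],1],
    [[0,0,0],[0,0,0],1]
  ]
}}

```text
clock: 20.3
eef_pos: [551.9, 114.4, 149.7]
tool_rot: [0.78, 1.57, 0.97]
force: [-2.8, 0.2, 5.7]
width: 25.0
```

Emit:
{"api": "jog_arm", "payload": {
  "series": [
    [[0,0,0],[-8.2,0,-5.3],1],
    [[0,0,0],[-8.5,0,-4.7],1],
    [[0,0,0],[-8.9,0,-4.1],1],
    [[0,0,0],[-9.1,0,-3.5],1],
    [[0,0,0],[0,0,0],1]
  ]
}}

```text
clock: 20.92
eef_pos: [534.2, 111.0, 184.5]
tool_rot: [0.814, 1.569, 1.004]
force: [1.1, 6.7, -2.4]
width: 25.0
```

```bash
python3 - <<'E'
from tag import *
plan([552.3,113.6,149.5],100.8); print(read_state()['qpos'].round(2))
E
```

```text
pos [534.2 111.  184.5] w 25.0 f [ 1.1  6.7 -2.4] t 20.93 jawyaw 100.9 tilt [ 0.001  0.001 -1.   ]
 turn [ 0.09  0.05 -0.06] shift in current tool [35.  -0.9 18.2] shift after turn [35.  -0.9 18.2] world [ 18.1   2.6 -35. ]
[ 0.26  0.7  -0.82  1.87  0.66  0.87  0.87]
```

Emit:
{"api": "jog_arm", "payload": {
  "series": [
    [[0,0,0],[-9.4,0,-2.9],1],
    [[0,0,0],[-9.5,0,-2.2],1],
    [[0,0,0],[-9.6,0,-1.5],1],
    [[0,0,0],[-9.7,0,-0.9],1],
    [[0,0,0],[-9.8,0,-0.2],1],
    [[0,0,0],[-9.8,0,0.5],1],
    [[0,0,0],[0,0,0],1]
  ]
}}

```text
clock: 21.8
eef_pos: [527.1, 109.7, 241.8]
tool_rot: [1.381, 1.569, 1.571]
force: [0.2, 6.6, -2.6]
width: 25.0
```

```bash
cat > sh.py <<'E'
from h import *
def shield(t):
    d=load(t);P=cloud(d);hsv=cv2.cvtColor(d['img'],cv2.COLOR_RGB2HSV).astype(int)
    m=(hsv[...,0]>5)&(hsv[...,0]<16)&(hsv[...,1]>180)&(hsv[...,2]>120)&(P[...,2]>150)&(P[...,2]<330)&(P[...,1]>40)&(P[...,1]<220)&(P[...,0]<690)&(P[...,0]>480)
    q=P[m]
    if len(q)<20: print(t,'few',len(q));return
    c=np.median(q,0);q=q[np.linalg.norm(q-c,axis=1)<90];c=q.mean(0)
    gx=np.array([np.cos(np.radians(10.8)),np.sin(np.radians(10.8)),0]);gy=np.cross([0,0,1],gx)
    n=np.linalg.svd(q-c)[2][2];n*=np.sign(n[2]);print(t,len(q),'lift',round(35-np.degrees(np.arctan2(-n@gx,n[2])),1),'n.gy',round(n@gy,3))
E
python3 - <<'E'
from sh import *
for k in('w8','d8','side0','scene0'): shield(k)
plan([552.3,113.6,149.5],100.8)
for n in('wrist','side','scene'): grab(n,n[0]+'A'); shield(n[0]+'A')
E
```

```text
w8 5993 lift 0.1 n.gy 0.001
d8 231 lift 0.1 n.gy 0.013
side0 236 lift -0.3 n.gy 0.007
scene0 300 lift 0.3 n.gy -0.01
pos [527.1 109.7 241.8] w 25.0 f [ 0.2  6.6 -2.6] t 21.8 jawyaw 100.9 tilt [-0.     0.001 -1.   ]
 turn [ 0.07  0.01 -0.07] shift in current tool [92.3 -1.  25.4] shift after turn [92.3 -0.9 25.5] world [ 25.2   3.9 -92.3]
wA 866 lift 87.9 n.gy -0.01
sA 259 lift 41.4 n.gy 0.009
sA 425 lift 38.7 n.gy -0.006
```

The shield is up about 40 degrees, as expected. Last 20.

Emit:
{"api": "jog_arm", "payload": {
  "series": [
    [[0,0,0],[-9.7,0,1.2],1],
    [[0,0,0],[-9.6,0,1.9],1],
    [[0,0,0],[-9.4,0,2.5],1],
    [[0,0,0],[-9.2,0,3.2],1],
    [[0,0,0],[-9.0,0,3.8],1],
    [[0,0,0],[0,0,0],1],
    [[0,0,0],[0,0,0],1]
  ]
}}

```text
clock: 22.82
eef_pos: [539.9, 112.0, 288.0]
tool_rot: [1.371, 1.569, 1.56]
force: [2.1, 6.1, -4.5]
width: 25.5
```

```bash
python3 - <<'E'
from sh import *
plan([540.1,111.3,288.7],100.8)
z=read_state()['eef_pos'][2]-149.7; print('lift from height',round(np.degrees(np.arcsin(z/140-.5736))+35,1))
for n,t in (('side','dB'),('scene','sB'),('side','dC'),('scene','sC')): grab(n,t); shield(t)
a=cv2.imread('pics/sB.png')[130:345,120:420];b=cv2.imread('pics/dB.png')[150:300,190:390]
cv2.imwrite('pics/cB.png',np.hstack([cv2.resize(a,(400,287)),cv2.resize(b,(383,287))]))
E
```

```text
pos [539.9 112.  288. ] w 25.5 f [ 2.1  6.1 -4.5] t 22.82 jawyaw 100.8 tilt [ 0.     0.002 -1.   ]
 turn [ 0.03  0.02 -0.1 ] shift in current tool [-0.7 -0.8  0.1] shift after turn [-0.7 -0.8  0.1] world [ 0.2 -0.7  0.7]
lift from height 59.5
dB 204 lift 57.1 n.gy 0.014
sB 429 lift 57.9 n.gy 0.001
dC 197 lift 56.7 n.gy 0.013
sC 429 lift 57.4 n.gy -0.001
```

View pics/cB.png

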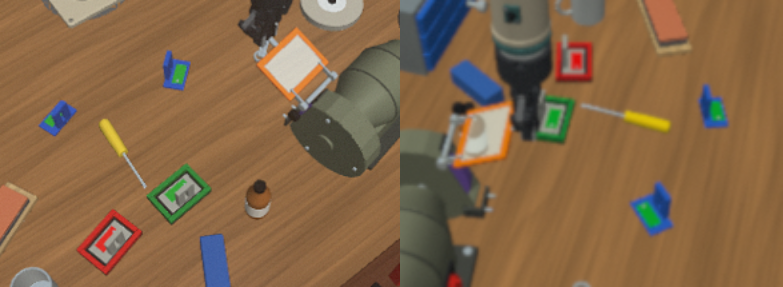

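Scene/side: both rests in the nests, shield raised with fingers on the knob. Plane fits say ~57, the height says 59.5, so I'll check with the frame's corners, rest against lifted.

```bash
python3 - <<'E'
from h import *
g=np.radians(10.8);gx=np.array([np.cos(g),np.sin(g),0]);gy=np.array([-np.sin(g),np.cos(g),0])
K0=np.array([552.3,113.8,145]);Hn=K0+gx*114.7+[0,0,80]
def quad(t):
    d=load(t);P=cloud(d);hsv=cv2.cvtColor(d['img'],cv2.COLOR_RGB2HSV).astype(int)
    m=(hsv[...,0]>5)&(hsv[...,0]<16)&(hsv[...,1]>150)&(hsv[...,2]>110)&(P[...,2]>150)&(P[...,2]<340)&(P[...,1]>40)&(P[...,1]<220)&(P[...,0]<690)&(P[...,0]>480)
    m=m.astype(np.uint8);n,l,s,c=cv2.connectedComponentsWithStats(m);m=(l==1+s[1:,4].argmax()).astype(np.uint8)
    vv,uu=np.nonzero(m);h=cv2.convexHull(np.c_[uu,vv].astype(np.float32));q=cv2.approxPolyN(h,4,ensure_convex=True).reshape(-1,2).astype(float)
    o,r=rays(d,q);print(t)
    for sgn in (1,-1):
        k=(Hn+sgn*56*gy)@gy; X=o+r*((k-o@gy)/(r@gy))[:,None]-Hn
        a=X@gx;z=X[:,2]
        for i in range(4):
            rad=np.hypot(a[i],z[i])
            if 5<rad<125 : print('  side',sgn,q[i].round(1),'r',rad.round(1),'elev',np.degrees(np.arctan2(z[i],-a[i])).round(1))
for t in('scene0','side0','sB','dB','sA'): quad(t)
E
```

```text
scene0
  side 1 [340.2 175.8] r 107.3 elev -33.3
  side 1 [366. 181.] r 17.0 elev -25.5
  side -1 [337.1 211. ] r 18.7 elev -36.8
  side -1 [312.1 203.9] r 108.9 elev -35.0
side0
  side 1 [243.9 254.9] r 107.1 elev -35.7
  side 1 [217.4 242.2] r 18.4 elev -36.4
  side -1 [225.5 212.2] r 17.6 elev -27.0
  side -1 [250.3 224.6] r 105.7 elev -33.4
sB
  side 1 [341.2 150.2] r 108.1 elev 22.4
  side 1 [366. 175.] r 24.4 elev 37.0
  side -1 [336.8 205.3] r 21.7 elev 31.1
  side -1 [311.4 177.9] r 108.6 elev 24.1
dB
  side 1 [245.3 232.7] r 108.5 elev 23.3
  side 1 [218.  237.6] r 22.4 elev 29.2
  side 1 [218.  233.7] r 36.2 elev 52.5
  side -1 [245.3 232.7] r 121.9 elev -55.6
  side -1 [218.  233.7] r 119.4 elev -100.8
  side -1 [249.8 210.2] r 91.9 elev 5.7
sA
  side 1 [338.  156.1] r 106.8 elev 6.3
  side 1 [364.9 177. ] r 21.2 elev 12.1
  side -1 [336.4 206.7] r 19.5 elev 12.7
  side -1 [308.3 184.4] r 106.9 elev 4.8
```

Corners give 56–59, so about 58.5 overall. Nudge up about 1.3 degrees.

Emit:
{"api": "jog_arm", "payload": {
  "series": [
    [[0,0,0],[-2.8,0,1.2],1],
    [[0,0,0],[0,0,0],1],
    [[0,0,0],[0,0,0],1],
    [[0,0,0],[0,0,0],1]
  ]
}}

```text
clock: 23.52
eef_pos: [540.9, 112.2, 290.6]
tool_rot: [1.568, 1.569, 1.757]
force: [2.6, 6.0, -5.4]
width: 24.7
```

```bash
python3 - <<'E'
from sh import *
plan([540.1,111.3,290.7],100.8)
z=read_state()['eef_pos'][2]-149.7; print('lift from height',round(np.degrees(np.arcsin(z/140-.5736))+35,1))
for n,t in (('side','dD'),('scene','sD')): grab(n,t); shield(t)
d=load('sD');print('moved px in nests vs s8', [cv2.absdiff(load('s8')['img'],d['img'])[y:y+50,x:x+60].max() for x,y in((226,250),(172,285))])
finish_job()
E
```

```text
pos [540.9 112.2 290.6] w 24.7 f [ 2.6  6.  -5.4] t 23.52 jawyaw 100.8 tilt [-0.     0.002 -1.   ]
 turn [ 0.03  0.   -0.11] shift in current tool [-0.1 -0.8 -1. ] shift after turn [-0.1 -0.8 -1. ] world [-0.8 -0.9  0.1]
lift from height 60.6
dD 189 lift 58.1 n.gy 0.017
sD 425 lift 58.7 n.gy -0.004
moved px in nests vs s8 [np.uint8(14), np.uint8(19)]
the job is handed in; nothing more can be done
```

I set the green-tagged rest in the green pass nest and the red-tagged one in the red reject nest, and let go of both. Then I lifted the eye shield to about 60° by its knob. I handed the job in at 23.5 s with the fingers still gripping the knob.

- **Rests:** Both had come to rest on the nest floor before I opened the fingers. Camera views showed each plate inside its rim, and the nests looked unchanged in the last picture.
- **Shield angle:** My checks disagreed by about 2°. The rise in tool height gives 60.6°, and plane fits of the frame in two cameras give 58.1° and 58.7°. Before a final 1.3° nudge, the frame corners gave 55.7–59.1°.
- **Knob grip:** The fingers read 25 mm on the 28 mm ball. There was also a steady sideways force of about 6 N, but I saw no clear slip.
- **Other items:** The arm touched nothing else that I know of, and the last view showed nothing out of place. I did not measure each of the other items.

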